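# Set out the feeder spares on the layout board

## Robot

A 6-joint arm with a two-finger parallel gripper is mounted at the origin on the work surface. World frame = base frame: x ahead of the robot, y to its left, z up, the work surface at z = 0. Lengths are in m, angles in rad, forces in N, time in s.
With the tool pointing down it reaches from about 0.3 to 0.775 m from the base axis. Payload 14.6 kg.
Tool frame: the origin (TCP) lies at the very end of the fingers, on their centre line; the grasp point (between the pads) lies 19 mm behind it (ctrl.grasp_offset is the distance from the TCP to the grasp point, in m); z points along the fingers, y is the line along which they close (so a half turn about z gives the same grasp; the last joint's range is limited). The gripper opens to 94 mm and grips with 3 to 60 N. Pads are 16 mm wide; open, the fingers measure 119 mm over their backs; the gripper's body (75 mm by 177 mm) begins 78 mm behind the grasp point.
Start: joints at [-1.23, 0.3, 1.521, -0, 1.321, -0.067], TCP at [0.218, -0.505, 0.205] pointing down, gripper open.
Joint ranges: [-3.03, 3.03], [-0.79, 2.21], [0.23, 2.52], [-1.04, 4.18], [0, 3.07], [-2.55, 2.55]. Speed limits (rad/s): [2.22, 2.22, 2.57, 3.14, 3.14, 3.14].

## Interface

Orientations are given as [roll, pitch, yaw] about the fixed x, y, z axes, in that order (R = Rz(yaw) Ry(pitch) Rx(roll)).
In Python, from station import ctrl gives the robot as it stands.
- The arm moves only by the tool step_arm, never from a script. Its argument "plan" is a list that holds one entry, the list of rows, each a list of 6 numbers: the shift along the tool's x, y, z in units of 30 mm (1.0 is 30 mm), then the turn, a rotation vector about the tool's x, y, z in units of 6 degrees (1.0 is 6 degrees). In form: [[[dx, dy, dz, wx, wy, wz], ...]]. A call has 1 to 8 rows; each row is the pose to reach, as a shift and turn from the pose commanded when the call began, along the tool's axes at that moment; what a row does not reach only later rows make up. A row lasts 1/12 s, in which the tool goes at most 41.7 mm and 7.16 degrees, less where a joint would pass 70% of its speed; a pose out of reach is approached as far as the arm can. A call with a gripper value outside its range is refused whole. "grip" is the opening, from 0 (shut) to 1 (fully open), set as the call begins (left out, the last holds). The fingers move at their own pace and stop on an object; "squeeze" is the grip in N (left out, the last holds). Time passes only in rows, so rows that repeat a pose let the fingers close. It gives the time, the measured TCP pose, the force, the opening and the grip force at its end, in the units of the state.
- ctrl.get_obs(): the state, without advancing time (a new reading comes with each control period).
- ctrl.camera(name): name is "scene" or "side" or "wrist"; returns the picture (400x640x3 uint8, red, green, blue); there is no depth.
- ctrl.camera_model(name): a dict with "intrinsics" (3x3 intrinsics, pixels), "R" (3x3) and "t" (3): a world point X has camera coordinates R X + t; the wrist camera has in their place "tool_from_camera" (4x4, takes a point from camera to tool coordinates, whose origin is the TCP and whose axes are the flange's). Camera axes: x right, y down, z forward; pixel columns grow to the right and rows downward; lengths in m; the calibration is good to about 2 mm. A picture is of the moment at which its call begins: read the wrist's pose just before it. camera_model takes no time and is no camera call.
- ctrl.hand_in(): hands the job in; it is judged then, once.
Trained networks look in the newest picture that a camera, given by its name, has taken for a name from the list of things; names that differ only in an ending like _2 or _b are one class to them, and where a whole thing is asked for, a point or a joint stands for the part that bears it (a point fixed in the world has none). Each returns a list of dicts, best first, with "confidence" (0 to 1); they miss things now and then, are a little off and sometimes report something else, mostly with a low value. They report only what shows in the picture. A call takes as long as a camera call.
- ctrl.masks_of(query, camera): "pixels" (400x640 bool, what is visible of it) and "at" ([column, row] in pixels, amid what is visible of it).
- ctrl.place_of(query, camera): "at" ([column, row] in pixels: a listed point, or the origin of a listed thing).
The state is a dict: "time_s": time; "qpos": joint angles; "joint_vel": joint speeds; "tau": joint torques, N m; "ee_pos": TCP position; "eef_rot": TCP orientation; "force": force on the tool from outside, world axes, zero at the start; "moment": the same for the moment, N m; "grip_width": finger opening in m; "grip_force": force on a finger pad.
Only numpy, scipy, OpenCV 4.12 (cv2) and the standard library are available. Lean on these libraries where they do the work, as an engineer would, in place of code of your own. Each camera call takes 0.05 s, during which the arm holds its last target. There are 200 camera calls.

## Task

Set out the spares from the cork mat for the fitter, each centred in its outline on the white layout board: the glass insulator upright in the middle, the long fuse holder beside it on the side towards the tilting bin and the short fuse holder on the opposite side, both lying flat along their outlines. Lift the brass adapter out of the lamp cap and stand it in the outline in front of the insulator (the robot's side), and stand the cap, mouth up, in the outline behind the insulator. Leave the relay can and the toggle switch where they are, and never tip the glass insulator over.

Things in the scene. Friction and masses are not known exactly. Their poses are not given: they have to be found in the camera images.
- insulator: squat green glass insulator, round, loose, standing on the cork mat: skirt 54 mm across from the bottom to 22 mm up, narrower above, 44 mm tall. Origin: centre of its underside, z up.
- long_holder: the longer of two white ceramic fuse holders, loose, a block lying flat, 76 mm long (its x axis) with brass ends, 26 mm wide (y), 24 mm high. Origin: centre of its underside. Either way round is the same.
- short_holder: the shorter white ceramic fuse holder, loose, 48 mm long (its x axis) with brass ends, 26 mm wide (y), 24 mm high. Origin: centre of its underside. Either way round is the same.
- lamp_cap: black bakelite pilot lamp cap, a loose round cup standing mouth up, 44 mm across, 24 mm tall, wall and floor 4 mm thick. At the start the brass adapter stands loosely in it. Origin: centre of its underside, z towards the mouth.
- adapter: brass coaxial adapter, loose, round and upright: foot 24 mm across and 10 mm high, above it a barrel 18 mm across up to 50 mm. At the start it stands inside the lamp cap, on the cap's floor, 30 mm of it clear above the rim, 6 mm of play all round. Origin: centre of its underside, z up.
- board: white layout board, 270 x 270 x 4 mm, fixed flat on the desk. Origin: centre of its underside. x points to its back edge (away from the robot), y to its left. Black printed outlines, centres as (x, y) in mm: 72 mm square (0, 0); rectangles 90 (along x) by 40 mm at left (0, 85) and right (0, -85); 56 mm squares behind (85, 0) and in front (-85, 0).
- bin: small aluminium tilting bin on a dark steel stand, 130 x 150 mm, about 95 mm high, fixed, far to the left or far to the right on the desk (a green bench meter stands at the other side). Only a landmark. Origin: centre of the stand's underside.
- relay: bystander: aluminium relay can, upright block 28 x 28 x 40 mm, loose on the cork mat among the spares. Origin: centre of its underside.
- switch: bystander: black toggle switch, block 34 x 22 x 22 mm with a steel lever up to about 45 mm, loose on the cork mat among the spares. Origin: centre of its underside. (The cork mat is 300 x 230 mm, 4 mm thick, fixed, and lies beside the layout board, on its left or on its right.)

How it is judged:
At the end, for the whole second after the job is handed in: All five at rest on the board, upright (0.15 rad), within 12 mm of their outline centres on each board axis: insulator middle, cap behind, adapter in front, long holder on the bin side, short opposite, both within 0.25 rad of front-to-back; relay and switch moved under 15 mm (x of insulator in the frame of board between -0.012 and 0.012 m and y of insulator in the frame of board between -0.012 and 0.012 m and z of insulator in the frame of board between 0.001 and 0.008 m and angle between each of insulator, lamp_cap, adapter's own z axis and vertical below 0.15 rad and linear speed of each of insulator, lamp_cap, adapter below 0.02 m/s and angular speed of each of insulator, lamp_cap, adapter below 0.2 rad/s and x of lamp_cap in the frame of board between 0.073 and 0.097 m and y of lamp_cap in the frame of board between -0.012 and 0.012 m and z of lamp_cap in the frame of board between 0.001 and 0.008 m and x of adapter in the frame of board between -0.097 and -0.073 m and y of adapter in the frame of board between -0.012 and 0.012 m and z of adapter in the frame of board between 0.001 and 0.008 m and angle between the x axis of each of long_holder, short_holder and the x axis of board, either way round below 0.25 rad and ((y of bin in the frame of board above 0 m and (x of long_holder in the frame of board between -0.012 and 0.012 m and y of long_holder in the frame of board between 0.073 and 0.097 m and z of long_holder in the frame of board between 0.001 and 0.008 m and angle between long_holder's own z axis and vertical below 0.15 rad and linear speed of long_holder below 0.02 m/s and angular speed of long_holder below 0.2 rad/s) and (x of short_holder in the frame of board between -0.012 and 0.012 m and y of short_holder in the frame of board between -0.097 and -0.073 m and z of short_holder in the frame of board between 0.001 and 0.008 m and angle between short_holder's own z axis and vertical below 0.15 rad and linear speed of short_holder below 0.02 m/s and angular speed of short_holder below 0.2 rad/s)) or (y of bin in the frame of board below 0 m and (x of long_holder in the frame of board between -0.012 and 0.012 m and y of long_holder in the frame of board between -0.097 and -0.073 m and z of long_holder in the frame of board between 0.001 and 0.008 m and angle between long_holder's own z axis and vertical below 0.15 rad and linear speed of long_holder below 0.02 m/s and angular speed of long_holder below 0.2 rad/s) and (x of short_holder in the frame of board between -0.012 and 0.012 m and y of short_holder in the frame of board between 0.073 and 0.097 m and z of short_holder in the frame of board between 0.001 and 0.008 m and angle between short_holder's own z axis and vertical below 0.15 rad and linear speed of short_holder below 0.02 m/s and angular speed of short_holder below 0.2 rad/s))) and distance of each of relay, switch from where it was at the start of the episode below 0.015 m); the robot touches nothing.
It fails at once if the relay can is disturbed (moved over 15 mm) (distance of relay from where it was at the start of the episode above 0.015 m).
It fails at once if the toggle switch is disturbed (moved over 15 mm) (distance of switch from where it was at the start of the episode above 0.015 m).
It fails at once if the glass insulator is tipped (over 0.7 rad) (angle between insulator's own z axis and vertical above 0.7 rad).
It also fails if it takes over 144 s, if anything falls off the work surface, if the arm or the gripper's body presses on something with over 40 N, if the wrist force passes 120 N, or if a joint passes its speed limit or range.

## Working session

There is one attempt and no reset: what is moved stays moved. The work goes in short steps, Python scripts to look and compute and a tool call to move; the robot and the scene stay as the last step left them, time stands still between calls to the robot, and variables do not carry over. Pictures are saved under pics/ and viewed, at most 14 in all, crops included, and the job is handed in when it is done.

Besides the shell and the picture viewer there is one more tool, called after "Emit:" as name(argument=value, ...) on one line, values as JSON. step_arm: Moves the arm, as the interface text tells. Its arguments: {"type":"object","properties":{"plan":{"type":"array","items":{"type":"array","items":{"type":"array","items":{"type":"number"}}}},"grip":{"type":"number"},"squeeze":{"type":"number"}},"required":["plan"]}

```bash
mkdir -p pics; ls
cat > h.py <<'E'
import numpy as np, cv2
from station import ctrl
from scipy.spatial.transform import Rotation as Ro
def snap(cam,fn):
    im=ctrl.camera(cam); cv2.imwrite('pics/'+fn,im[:,:,::-1]); return im
def toolT():
    o=ctrl.get_obs(); T=np.eye(4); T[:3,:3]=Ro.from_euler('xyz',o['eef_rot']).as_matrix(); T[:3,3]=o['ee_pos']; return T
def cam(name,T=None):
    m=ctrl.camera_model(name); K=np.array(m['intrinsics'])
    if name=='wrist':
        W=np.linalg.inv((toolT() if T is None else T)@np.array(m['tool_from_camera'])); return K,W[:3,:3],W[:3,3]
    return K,np.array(m['R']),np.array(m['t'])
def back(px,z,C):
    K,R,t=C; d=R.T@np.linalg.inv(K)@np.array([px[0],px[1],1.]); c=-R.T@t
    return c+d*(z-c[2])/d[2]
def proj(X,C):
    K,R,t=C; p=K@(R@np.array(X)+t); return p[:2]/p[2]
E
python3 - <<'E'
from h import *
for c in('scene','side','wrist'):
    snap(c,c+'0.png'); K,R,t=cam(c); print(c,K[0,0],(-R.T@t).round(3),R.round(2).tolist())
print(ctrl.get_obs())
C=cam('scene')
for n in 'insulator long_holder short_holder lamp_cap adapter board bin relay switch'.split():
    for c in('scene','side'):
        r=ctrl.place_of(n,c); C=cam(c)
        print(n,c,[(np.round(x['at']),round(x['confidence'],2),back(x['at'],0.004 if n not in('board','bin') else 0,C).round(3)) for x in r[:2]])
E
```

```text
pics
scene 368.73193723359424 [1.44e+00 1.00e-03 8.13e-01] [[-0.04, 1.0, 0.01], [0.65, 0.03, -0.76], [-0.76, -0.03, -0.65]]
side 415.2396837192122 [ 0.171 -0.928  0.745] [[0.93, -0.37, -0.01], [-0.23, -0.54, -0.81], [0.3, 0.75, -0.59]]
wrist 298.00016318082913 [ 0.294 -0.472  0.385] [[0.4, -0.92, -0.0], [-0.88, -0.38, 0.29], [-0.26, -0.11, -0.96]]
{'time_s': 0.15, 'qpos': array([-1.22959168e+00,  3.00317481e-01,  1.52141596e+00,  3.08004388e-06,
        1.32071088e+00, -6.66048325e-02]), 'joint_vel': array([-0.00059727, -0.00215551, -0.00232802, -0.00117428,  0.0008517 ,
        0.00071733]), 'tau': array([ 9.48044981e-04, -5.31963480e+01, -3.52824247e+01,  7.08224438e-02,
        2.36293970e-02, -7.72801445e-05]), 'ee_pos': array([ 0.21806017, -0.50471403,  0.20504045]), 'eef_rot': array([-3.14074307e+00, -5.96600957e-05,  4.07808688e-01]), 'force': array([-0.94095281,  0.80535525, -0.21070479]), 'moment': array([ 0.0164997 ,  0.0213908 , -0.01793973]), 'grip_force': 0.0, 'grip_width': 0.09372697380400079}
insulator scene [(array([290., 214.]), 0.83, array([ 0.551, -0.123,  0.004]))
[... 718 characters left out ...]
ene [(array([381., 214.]), 0.97, array([0.533, 0.177, 0.   ]))]
board side [(array([308., 176.]), 0.78, array([0.55 , 0.183, 0.   ])), (array([308., 238.]), 0.22, array([ 0.444, -0.112,  0.   ]))]
bin scene [(array([490., 212.]), 0.95, array([0.506, 0.537, 0.   ])), (array([290., 213.]), 0.15, array([ 0.544, -0.123,  0.   ]))]
bin side [(array([260., 135.]), 0.84, array([ 0.479,  0.539, -0.   ]))]
relay scene [(array([287., 236.]), 0.49, array([ 0.651, -0.122,  0.004]))]
relay side [(array([375., 219.]), 0.54, array([ 0.648, -0.111,  0.004]))]
switch scene [(array([290., 197.]), 0.48, array([ 0.466, -0.13 ,  0.004]))]
switch side [(array([310., 238.]), 0.67, array([ 0.446, -0.118,  0.004]))]
```

Run:
```python
import cv2
a=cv2.imread('pics/scene0.png')[120:300,200:460]; cv2.imwrite('pics/a.png',cv2.resize(a,(780,540),interpolation=2))
a=cv2.imread('pics/side0.png')[120:320,220:480]; cv2.imwrite('pics/b.png',cv2.resize(a,(780,600),interpolation=2))
```

```text
(no output)
```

View pics/a.png

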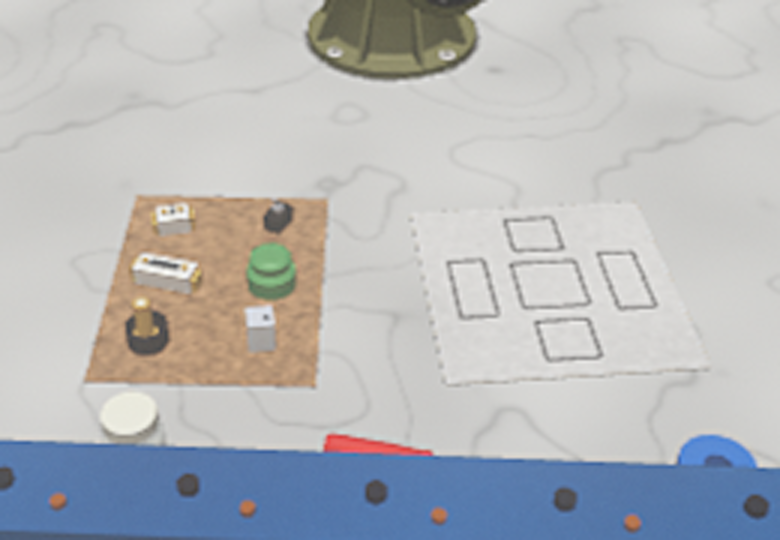

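View pics/b.png

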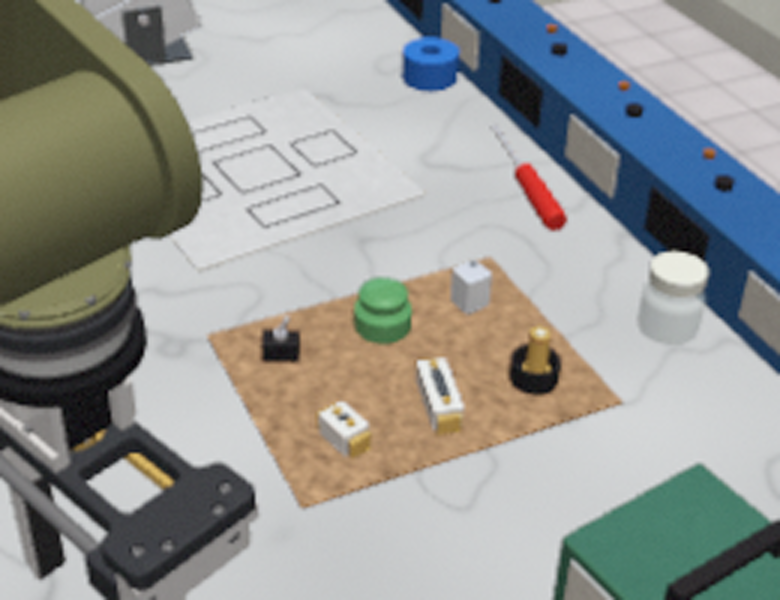

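View pics/wrist0.png

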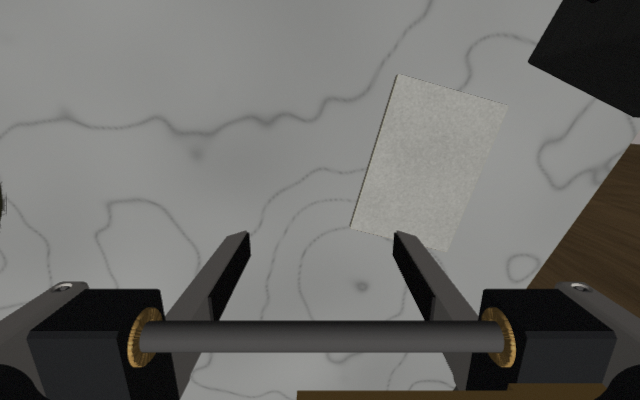

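The mat is on the right with two columns of three items: short holder, long holder and cap with adapter; then switch, insulator and relay. The board is on the left, and the bin beyond it, so the long holder goes left. I'll move above the mat to look with the wrist camera.

Emit:
step_arm(plan=[[[3,-1.5,-3.2,0,0,1],[5,-3,-3.2,0,0,2],[6,-3.5,-3.2,0,0,3],[7,-4,-3.2,0,0,3.9],[8,-4.5,-3.2,0,0,3.9],[9,-5,-3.2,0,0,3.9],[10,-5.5,-3.2,0,0,3.9],[11,-6,-3.2,0,0,3.9]]])

```text
time_s: 1.72
ee_pos: [0.4104, -0.2561, 0.298]
eef_rot: [3.141, -0.001, -0.001]
force: [0.3, -1.4, 0.4]
grip_width: 0.0939
grip_force: 0.0
```

```bash
cat >> h.py <<'E'
def go(x,y,z,yaw):
    T=toolT(); d=T[:3,:3].T@(np.array([x,y,z])-T[:3,3])/0.03
    Rt=Ro.from_euler('xyz',[np.pi,0,yaw]).as_matrix(); w=Ro.from_matrix(T[:3,:3].T@Rt).as_rotvec(degrees=True)/6
    print('go',d.round(2).tolist(),w.round(2).tolist())
E
python3 - <<'E'
from h import *
o=ctrl.get_obs();print(o['time_s'],o['ee_pos'],o['eef_rot'],o['qpos']); go(.5,-.18,.3,0)
E
```

```text
1.7167 [ 0.41040298 -0.25608132  0.29797232] [ 3.14084793e+00 -9.89582749e-04 -8.86140810e-04] [-6.33585685e-01  9.19741220e-02  1.55536553e+00 -1.54543414e-05
  1.49301460e+00  9.38098342e-01]
go [2.98, -2.54, -0.07] [0.01, -0.01, -0.01]
```

Emit:
step_arm(plan=[[[0,0,0,0,0,0],[0,0,0,0,0,0],[0,0,0,0,0,0]]])

```text
time_s: 1.97
ee_pos: [0.4093, -0.258, 0.2971]
eef_rot: [3.141, 0.0, -0.0]
force: [-0.8, -0.5, -0.5]
grip_width: 0.0941
grip_force: 0.0
```

```bash
cat > m.py <<'E'
from h import *
import sys
def look(names,fn,zt):
    C=cam('wrist'); T=toolT(); snap('wrist',fn); print(toolT()[:3,3].round(4))
    for n in names:
        p=ctrl.place_of(n,'wrist'); m=ctrl.masks_of(n,'wrist')
        if p: print(n,'place',[(np.round(q['at']),round(q['confidence'],2),back(q['at'],.004,C)[:2].round(4)) for q in p[:2]])
        if m:
            c,_=cv2.findContours(m[0]['pixels'].astype(np.uint8),0,2); c=max(c,key=cv2.contourArea)
            z=zt.get(n,.004); P=np.array([back(q[0],z,C)[:2] for q in c],np.float32)
            r=cv2.minAreaRect(P); print('   mask',np.round(m[0]['at']),round(m[0]['confidence'],2),'rect@z%.3f'%z,np.round(r[0],4),np.round(r[1],4),round(r[2],1))
E
python3 - <<'E'
from m import *
look('insulator long_holder short_holder lamp_cap adapter relay switch board'.split(),'w1.png',dict(insulator=.02,long_holder=.028,short_holder=.028,lamp_cap=.028,adapter=.054,relay=.044,switch=.026))
E
```

```text
[ 0.409  -0.2585  0.297 ]
insulator place [(array([227.,  64.]), 0.69, array([ 0.5575, -0.1207]))]
   mask [223.  62.] 0.86 rect@z0.020 [ 0.5553 -0.12  ] [0.0614 0.0532] 44.1
long_holder place [(array([303.,  69.]), 0.83, array([ 0.5504, -0.2321]))]
   mask [302.  65.] 0.77 rect@z0.028 [ 0.5546 -0.2354] [0.0771 0.0289] 77.2
short_holder place [(array([311., 129.]), 0.69, array([ 0.4644, -0.242 ])), (array([303.,  70.]), 0.28, array([ 0.5489, -0.2321]))]
   mask [312. 127.] 0.85 rect@z0.028 [ 0.4637 -0.2431] [0.0268 0.0463] 15.0
   mask [307.   5.] 0.47 rect@z0.028 [ 0.6255 -0.2395] [0.0115 0.0368] 0.0
switch place [(array([233., 137.]), 0.68, array([ 0.4523, -0.1208]))]
   mask [231. 138.] 0.82 rect@z0.026 [ 0.4527 -0.1258] [0.0258 0.0379] 64.2
board place [(array([25., 80.]), 0.96, array([0.5359, 0.1798]))]
   mask [57. 93.] 0.57 rect@z0.004 [0.5229 0.158 ] [0.2362 0.2388] 7.2
```

View pics/w1.png

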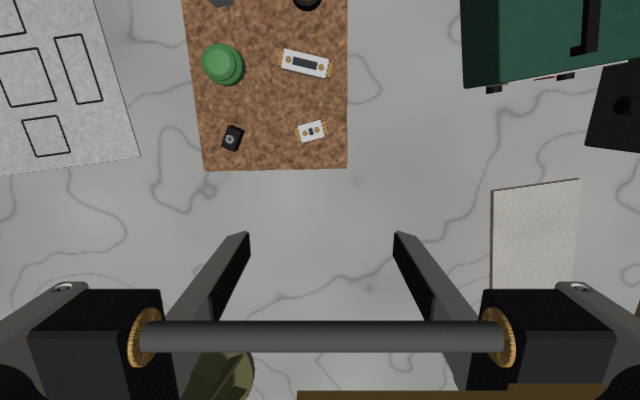

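The insulator (222,64), long holder (305,65), short holder (311,131) and switch (232,138) are visible; the cap is cut off at the top. I'll move forward to centre the mat.

Emit:
step_arm(plan=[[[1.2,-0.8,0,0,0,0],[2.4,-1.6,0,0,0,0],[3.4,-2.3,0,0,0,0],[3.4,-2.3,0,0,0,0],[3.4,-2.3,0,0,0,0],[3.4,-2.3,0,0,0,0]]])

```text
time_s: 3.32
ee_pos: [0.5113, -0.189, 0.2969]
eef_rot: [-3.142, 0.001, -0.0]
force: [-0.3, -0.8, -0.1]
grip_width: 0.0939
grip_force: 0.0
```

Run:
```python
from m import *
look('insulator long_holder short_holder lamp_cap adapter relay switch'.split(),'w2.png',dict(insulator=.02,long_holder=.028,short_holder=.028,lamp_cap=.028,adapter=.054,relay=.044,switch=.026))
```

```text
[ 0.511  -0.1894  0.2972]
insulator place [(array([277., 135.]), 0.89, array([ 0.5574, -0.1205]))]
   mask [278. 136.] 0.94 rect@z0.020 [ 0.5541 -0.1209] [0.0545 0.0538] 88.5
long_holder place [(array([349., 139.]), 0.93, array([ 0.5512, -0.2326]))]
   mask [351. 142.] 0.92 rect@z0.028 [ 0.5549 -0.2351] [0.0757 0.0282] 79.1
short_holder place [(array([352., 191.]), 0.73, array([ 0.4679, -0.2394])), (array([356.,  75.]), 0.16, array([ 0.644, -0.24 ]))]
   mask [353. 191.] 0.92 rect@z0.028 [ 0.467  -0.2424] [0.0317 0.0478] 17.7
   mask [349.  73.] 0.55 rect@z0.028 [ 0.6455 -0.2384] [0.044  0.0433] 1.1
adapter place [(array([356.,  72.]), 0.56, array([ 0.6491, -0.2402]))]
   mask [357.  68.] 0.68 rect@z0.054 [ 0.6444 -0.2376] [0.0183 0.0237] 47.9
relay place [(array([277.,  74.]), 0.86, array([ 0.6462, -0.1235]))]
   mask [274.  73.] 0.82 rect@z0.044 [ 0.6425 -0.1249] [0.0311 0.0311] 9.6
switch place [(array([278., 201.]), 0.64, array([ 0.4501, -0.1176]))]
   mask [280. 202.] 0.62 rect@z0.026 [ 0.4559 -0.1247] [0.0231 0.0397] 63.0
```

View pics/w2.png

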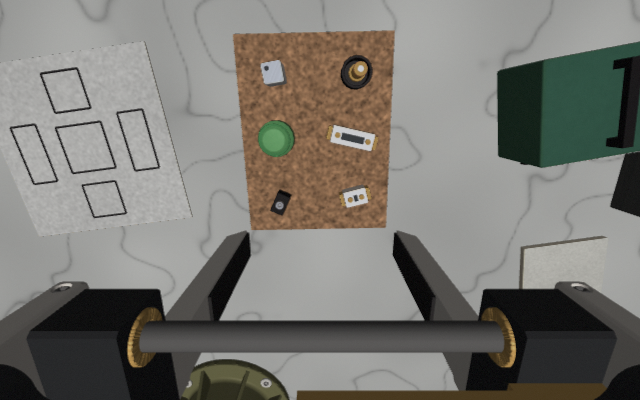

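The view now covers the whole mat, with adapter in cap at (357,71), long holder (352,139), short holder (354,197), insulator (277,138), and the board outlines on the left. Next I'll fit the board from its outlines.

```bash
cat > brd.py <<'E'
from h import *
from scipy.optimize import least_squares
def board(im,C,x0,draw=None):
    # fit pose to printed outlines: dark thin pixels near predicted lines
    S=[(0,0,72,72),(0,85,90,40),(0,-85,90,40),(85,0,56,56),(-85,0,56,56)]
    pts=[]
    for cx,cy,w,h in S:
        for s in np.linspace(-.5,.5,25):
            pts+=[(cx+s*w,cy+h/2),(cx+s*w,cy-h/2),(cx+w/2,cy+s*h),(cx-w/2,cy+s*h)]
    pts=np.array(pts)/1000
    g=cv2.cvtColor(im,cv2.COLOR_RGB2GRAY)
    bh=cv2.morphologyEx(g,cv2.MORPH_BLACKHAT,np.ones((9,9)))
    dt=cv2.distanceTransform((bh<45).astype(np.uint8),2,5)
    def res(p):
        c,s=np.cos(p[2]),np.sin(p[2]); X=np.c_[p[0]+c*pts[:,0]-s*pts[:,1],p[1]+s*pts[:,0]+c*pts[:,1],np.full(len(pts),.004)]
        uv=np.array([proj(q,C) for q in X],np.float32)
        d=cv2.remap(np.minimum(dt,25),uv[:,0],uv[:,1],1,borderValue=6).ravel()
        return d
    best=min((least_squares(res,np.add(x0,[0,0,a]),loss='soft_l1',diff_step=1e-3,x_scale=[.01,.01,.05]) for a in(-.1,0,.1)),key=lambda r:r.cost)
    return best.x,np.mean(np.minimum(res(best.x),6)),best.cost
E
python3 - <<'E'
from brd import *
im=cv2.imread('pics/w2.png')[:,:,::-1].copy(); T=np.eye(4); T[:3,:3]=np.diag([1,-1,-1]); T[:3,3]=[.5113,-.1892,.297]
C=cam('wrist',T)
print([back(p,.004,C).round(3)[:2] for p in [(84,147),(67,90),(34,153),(138,139),(104,198)]])
print(board(im,C,[.536,.179,.17]))
print(ctrl.get_obs()['qpos'].round(2)); go(.555,-.235,.15,1.38)
E
```

```text
[array([0.539, 0.184]), array([0.624, 0.19 ]), array([0.53 , 0.265]), array([0.552, 0.097]), array([0.456, 0.17 ])]
(array([0.53830535, 0.18137205, 0.13149222]), np.float32(0.0036289063), np.float64(0.06873917579650879))
[-0.42  0.24  1.39 -0.    1.52  1.15]
go [1.45, 1.54, 4.9] [-0.0, 0.0, -13.18]
```

Emit:
step_arm(plan=[[[1.45,1.54,2,0,0,-13.2],[1.45,1.54,3,0,0,-13.2],[1.45,1.54,4,0,0,-13.2],[1.45,1.54,4.9,0,0,-13.2],[1.45,1.54,4.9,0,0,-13.2],[1.45,1.54,4.9,0,0,-13.2],[1.45,1.54,4.9,0,0,-13.2],[1.45,1.54,4.9,0,0,-13.2]]], grip=0.55)

```text
time_s: 4.73
ee_pos: [0.5551, -0.2351, 0.1498]
eef_rot: [-3.141, 0.0, 1.006]
force: [0.4, -0.8, 0.3]
grip_width: 0.0518
grip_force: 0.0
```

Run:
```python
from h import *
print(ctrl.get_obs()['eef_rot'].round(3));go(.555,-.235,.06,1.38)
```

```text
[-3.141  0.     1.006]
go [0.0, -0.0, 2.99] [-0.0, -0.0, -3.57]
```

Emit:
step_arm(plan=[[[0,0,1,0,0,-1.2],[0,0,2,0,0,-2.4],[0,0,2.8,0,0,-3.6],[0,0,3.5,0,0,-3.6],[0,0,4.0,0,0,-3.6],[0,0,4.4,0,0,-3.6],[0,0,4.7,0,0,-3.6],[0,0,4.7,0,0,-3.6]]])

```text
time_s: 5.4
ee_pos: [0.5544, -0.2348, 0.0076]
eef_rot: [-3.14, -0.001, 1.376]
force: [0.1, -0.3, -1.3]
grip_width: 0.052
grip_force: 0.0
```

Emit:
step_arm(plan=[[[0,0,0,0,0,0],[0,0,0,0,0,0],[0,0,0,0,0,0],[0,0,0,0,0,0],[0,0,0,0,0,0],[0,0,0,0,0,0]]], grip=0, squeeze=20)

```text
time_s: 5.9
ee_pos: [0.5554, -0.2353, 0.0099]
eef_rot: [3.14, 0.0, 1.376]
force: [-1.2, 0.9, 5.3]
grip_width: 0.0256
grip_force: 19.9
```

Emit:
step_arm(plan=[[[0,0,-1,0,0,0],[0,0,-2,0,0,0],[0,0,-3,0,0,0],[0,0,-4,0,0,0],[0,0,-4,0,0,0],[0,0,-4,0,0,0]]])

```text
time_s: 6.4
ee_pos: [0.5555, -0.2353, 0.1305]
eef_rot: [3.139, 0.001, 1.376]
force: [-0.2, -0.5, -1.0]
grip_width: 0.0257
grip_force: 19.9
```

Run:
```python
from h import *
print(ctrl.get_obs()['qpos'].round(2));go(.527,.266,.13,.131)
```

```text
[-0.46  0.48  1.45  0.    1.21 -0.27]
go [16.21, -4.16, -0.01] [0.03, -0.01, 11.89]
```

Emit:
step_arm(plan=[[[1.2,-0.3,0,0,0,1],[2.4,-0.6,0,0,0,2],[3.6,-0.9,0,0,0,3.1],[4.8,-1.2,0,0,0,4.2],[6,-1.5,0,0,0,5.3],[7.2,-1.8,0,0,0,6.4],[8.4,-2.1,0,0,0,7.5],[9.6,-2.4,0,0,0,8.6]]])

```text
time_s: 7.07
ee_pos: [0.5388, 0.063, 0.1275]
eef_rot: [-3.14, 0.002, 0.47]
force: [0.8, -0.2, -0.2]
grip_width: 0.0259
grip_force: 19.9
```

Run:
```python
from h import *
print(ctrl.get_obs()['qpos'].round(2));go(.527,.266,.13,.131)
```

```text
[0.05 0.36 1.63 0.   1.15 1.15]
go [2.71, -6.21, -0.08] [-0.01, 0.02, 3.24]
```

Emit:
step_arm(plan=[[[0.6,-1.2,0,0,0,1],[1.1,-2.4,0,0,0,2],[1.6,-3.6,0,0,0,3.2],[2.1,-4.8,0,0,0,3.2],[2.7,-6,0,0,0,3.2],[2.7,-6.2,0,0,0,3.2],[2.7,-6.2,0,0,0,3.2],[2.7,-6.2,0,0,0,3.2]]])

```text
time_s: 7.73
ee_pos: [0.5262, 0.2632, 0.1277]
eef_rot: [3.141, 0.002, 0.142]
force: [0.6, -0.8, -1.2]
grip_width: 0.0257
grip_force: 19.9
```

Run:
```python
from brd import *
C=cam('wrist'); im=snap('wrist','w3.png'); print(toolT()[:3,3])
print(board(im,C,[.538,.181,.131])); go(.527,.266,.011,.131)
```

```text
[0.52656943 0.26261932 0.12805773]
(array([0.53909209, 0.17985879, 0.13571195]), np.float32(0.6776355), np.float64(392.40087020397186))
go [0.04, -0.11, 3.9] [0.01, 0.02, 0.09]
```

View pics/w3.png

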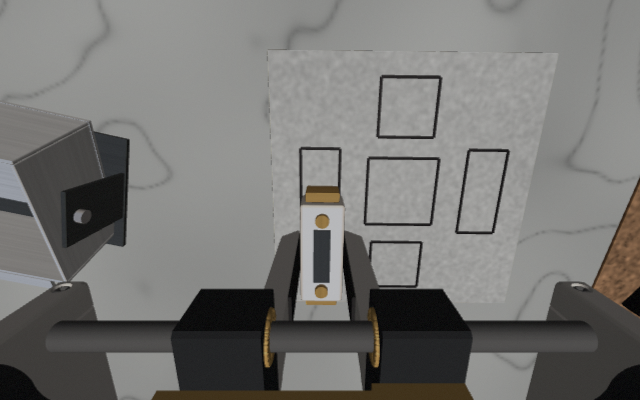

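The holder hangs over the left outline at (320,190), and the board fit agrees to about 1.5 mm. I'll place it.

Emit:
step_arm(plan=[[[0,0,1,0,0,0.1],[0,-0.06,2,0,0,0.1],[0,-0.06,3,0,0,0.1],[0,-0.06,3.5,0,0,0.1],[0,-0.06,3.75,0,0,0.1],[0,-0.06,3.9,0,0,0.1],[0,-0.06,3.9,0,0,0.1],[0,-0.06,3.9,0,0,0.1]]])

```text
time_s: 8.45
ee_pos: [0.5272, 0.2652, 0.0132]
eef_rot: [-3.141, -0.001, 0.13]
force: [-0.3, 0.1, -1.5]
grip_width: 0.0256
grip_force: 19.9
```

Emit:
step_arm(plan=[[[0,0,0,0,0,0],[0,0,0,0,0,0],[0,0,0,0,0,0]]], grip=0.55)

```text
time_s: 8.7
ee_pos: [0.527, 0.2657, 0.013]
eef_rot: [-3.141, -0.001, 0.131]
force: [0.1, 0.9, 0.8]
grip_width: 0.0427
grip_force: 0.0
```

Emit:
step_arm(plan=[[[0,0,-0.5,0,0,0],[0,0,-1.5,0,0,0],[0,0,-2.5,0,0,0],[0,0,-3.8,0,0,0],[0,0,-5,0,0,0],[0,0,-5,0,0,0],[0,0,-5,0,0,0]]])

```text
time_s: 9.28
ee_pos: [0.5273, 0.2659, 0.1645]
eef_rot: [-3.14, -0.004, 0.131]
force: [0.4, 0.0, -0.4]
grip_width: 0.0522
grip_force: 0.0
```

Run:
```python
from h import *
print(ctrl.get_obs()['qpos'].round(2));go(.467,-.242,.15,1.86)
```

```text
[0.4  0.42 1.45 0.   1.26 1.85]
go [-4.2, 16.52, 0.45] [0.03, -0.04, -16.51]
```

Emit:
step_arm(plan=[[[-0.3,1.2,0,0,0,-1.1],[-0.6,2.4,0,0,0,-2.2],[-0.9,3.6,0,0,0,-3.3],[-1.2,4.8,0,0,0,-4.4],[-1.5,6,0,0,0,-5.5],[-1.8,7.2,0,0,0,-6.6],[-2.1,8.4,0,0,0,-7.7],[-2.4,9.6,0,0,0,-8.8]]])

```text
time_s: 9.95
ee_pos: [0.4921, -0.0273, 0.161]
eef_rot: [-3.14, 0.001, 1.046]
force: [0.6, 0.0, -0.2]
grip_width: 0.0518
grip_force: 0.0
```

Run:
```python
from h import *
go(.467,-.242,.15,1.86)
```

```text
go [-6.61, 2.86, 0.37] [-0.02, -0.0, -7.77]
```

Emit:
step_arm(plan=[[[-1.1,0.5,0.3,0,0,-1.1],[-2.2,1,0.3,0,0,-2.2],[-3.3,1.5,0.3,0,0,-3.3],[-4.4,2,0.3,0,0,-4.4],[-5.5,2.5,0.3,0,0,-5.5],[-6.6,2.8,0.3,0,0,-6.6],[-6.6,2.8,0.3,0,0,-7.7],[-6.6,2.8,0.3,0,0,-7.7]]])

```text
time_s: 10.62
ee_pos: [0.4644, -0.2403, 0.1517]
eef_rot: [-3.14, -0.002, 1.85]
force: [0.1, 0.2, 0.2]
grip_width: 0.0517
grip_force: 0.0
```

Run:
```python
from m import *
look(['short_holder'],'w4.png',dict(short_holder=.028))
go(.467,-.242,.009,1.86)
```

```text
[ 0.4648 -0.2391  0.1519]
short_holder place [(array([323., 186.]), 0.7, array([ 0.4646, -0.238 ]))]
   mask [320. 190.] 0.68 rect@z0.028 [ 0.463  -0.2401] [0.0253 0.0493] 16.7
go [-0.14, 0.02, 4.78] [-0.01, -0.01, -0.16]
```

Emit:
step_arm(plan=[[[-0.05,0,1.2,0,0,-0.2],[-0.05,0,2.4,0,0,-0.2],[-0.05,0,3.4,0,0,-0.2],[-0.05,0,4,0,0,-0.2],[-0.05,0,4.5,0,0,-0.2],[-0.05,0,4.75,0,0,-0.2],[-0.05,0,4.75,0,0,-0.2],[-0.05,0,4.75,0,0,-0.2]]])

```text
time_s: 11.43
ee_pos: [0.4662, -0.24, 0.0111]
eef_rot: [3.141, 0.0, 1.867]
force: [1.4, -0.9, 0.0]
grip_width: 0.052
grip_force: 0.0
```

Emit:
step_arm(plan=[[[0,0,0,0,0,0],[0,0,0,0,0,0],[0,0,0,0,0,0],[0,0,0,0,0,0],[0,0,0,0,0,0],[0,0,0,0,0,0]]], grip=0)

```text
time_s: 11.93
ee_pos: [0.4661, -0.2406, 0.0111]
eef_rot: [3.141, 0.0, 1.868]
force: [-1.6, -0.2, 5.4]
grip_width: 0.0259
grip_force: 20.0
```

Emit:
step_arm(plan=[[[0,0,-1,0,0,0],[0,0,-2,0,0,0],[0,0,-3,0,0,0],[0,0,-4,0,0,0],[0,0,-4,0,0,0],[0,0,-4,0,0,0]]])

```text
time_s: 12.43
ee_pos: [0.4663, -0.2407, 0.1317]
eef_rot: [3.14, 0.002, 1.868]
force: [0.1, 0.4, -2.0]
grip_width: 0.0258
grip_force: 20.0
```

Run:
```python
from h import *
print(ctrl.get_obs()['qpos'].round(2));go(.5502,.0961,.13,.134)
```

```text
[-0.55  0.32  1.68  0.    1.14 -0.84]
go [9.92, 5.96, 0.05] [0.03, -0.0, 16.55]
```

Emit:
step_arm(plan=[[[0.7,0.4,0,0,0,1.1],[1.4,0.8,0,0,0,2.2],[2.1,1.2,0,0,0,3.3],[2.8,1.6,0,0,0,4.4],[3.5,2,0,0,0,5.5],[4.2,2.5,0,0,0,6.6],[4.9,3,0,0,0,7.7],[5.6,3.4,0,0,0,8.8]]])

```text
time_s: 13.1
ee_pos: [0.514, -0.0486, 0.1289]
eef_rot: [-3.139, 0.001, 0.94]
force: [0.7, -0.7, -0.8]
grip_width: 0.026
grip_force: 20.0
```

Run:
```python
from h import *
go(.5502,.0961,.13,.134)
```

```text
go [4.61, -1.87, -0.04] [-0.02, 0.02, 7.7]
```

Emit:
step_arm(plan=[[[0.8,-0.3,0,0,0,1.1],[1.6,-0.6,0,0,0,2.2],[2.4,-0.9,0,0,0,3.3],[3.2,-1.2,0,0,0,4.4],[4,-1.6,0,0,0,5.5],[4.5,-1.8,0,0,0,6.6],[4.5,-1.8,0,0,0,7.5],[4.5,-1.8,0,0,0,7.5]]])

```text
time_s: 13.77
ee_pos: [0.5487, 0.0919, 0.1287]
eef_rot: [-3.141, 0.003, 0.158]
force: [-0.1, -0.2, -0.6]
grip_width: 0.0258
grip_force: 20.0
```

Run:
```python
from brd import *
C=cam('wrist'); im=snap('wrist','w5.png')
print(board(im,C,[.538,.181,.131])); go(.5502,.0961,.0118,.134)
```

```text
(array([0.53734701, 0.18094521, 0.12966476]), np.float32(0.4620447), np.float64(229.0234786272049))
go [0.08, -0.15, 3.91] [-0.0, 0.02, 0.28]
```

Emit:
step_arm(plan=[[[0.05,-0.1,1,0,0,0.2],[0.05,-0.1,2,0,0,0.2],[0.05,-0.1,3,0,0,0.2],[0.05,-0.1,3.5,0,0,0.2],[0.05,-0.1,3.75,0,0,0.2],[0.05,-0.1,3.9,0,0,0.2],[0.05,-0.1,3.9,0,0,0.2],[0.05,-0.1,3.9,0,0,0.2]]])

```text
time_s: 14.48
ee_pos: [0.551, 0.0942, 0.0145]
eef_rot: [3.142, -0.001, 0.14]
force: [0.5, 0.4, -1.0]
grip_width: 0.0257
grip_force: 20.0
```

Emit:
step_arm(plan=[[[0,0,0,0,0,0],[0,0,0,0,0,0],[0,0,0,0,0,0]]], grip=0.55)

```text
time_s: 14.73
ee_pos: [0.5509, 0.0944, 0.0145]
eef_rot: [3.142, -0.001, 0.14]
force: [-0.8, 0.3, -0.1]
grip_width: 0.0426
grip_force: 0.0
```

Emit:
step_arm(plan=[[[0,0,-0.5,0,0,0],[0,0,-1.5,0,0,0],[0,0,-2.5,0,0,0],[0,0,-3.8,0,0,0],[0,0,-5,0,0,0],[0,0,-5,0,0,0],[0,0,-5,0,0,0]]])

```text
time_s: 15.32
ee_pos: [0.5513, 0.0944, 0.1659]
eef_rot: [3.141, -0.004, 0.14]
force: [0.7, -0.3, -1.1]
grip_width: 0.052
grip_force: 0.0
```

Run:
```python
from h import *
go(.6,-.238,.16,.0)
```

```text
go [0.06, 11.2, 0.2] [-0.0, -0.04, 1.34]
```

Emit:
step_arm(plan=[[[0,1.2,0,0,0,0.6],[0,2.4,0,0,0,1.3],[0,3.6,0,0,0,1.3],[0,4.8,0,0,0,1.3],[0,6,0,0,0,1.3],[0,7.2,0,0,0,1.3],[0,8.4,0,0,0,1.3],[0,9.6,0,0,0,1.3]]])

```text
time_s: 15.98
ee_pos: [0.59, -0.1925, 0.1621]
eef_rot: [-3.141, 0.002, 0.004]
force: [0.3, 0.6, -0.2]
grip_width: 0.0519
grip_force: 0.0
```

Emit:
step_arm(plan=[[[0,1.1,0,0,0,0],[0,1.9,0,0,0,0],[0,1.9,0,0,0,0],[0,1.9,0,0,0,0],[0,1.9,0,0,0,0]]])

```text
time_s: 16.4
ee_pos: [0.5905, -0.247, 0.1626]
eef_rot: [-3.141, 0.001, 0.004]
force: [0.2, 0.5, -0.3]
grip_width: 0.0521
grip_force: 0.0
```

Run:
```python
from m import *
look(['lamp_cap','adapter'],'w6.png',dict(lamp_cap=.028,adapter=.058))
```

```text
[ 0.5907 -0.2467  0.163 ]
lamp_cap place [(array([313., 134.]), 0.93, array([ 0.6485, -0.2374]))]
   mask [305. 139.] 0.61 rect@z0.028 [ 0.6465 -0.2388] [0.0414 0.043 ] 43.8
adapter place [(array([314., 135.]), 0.98, array([ 0.6469, -0.2385]))]
   mask [316. 135.] 0.76 rect@z0.058 [ 0.6489 -0.2405] [0.0231 0.0198] 0.3
```

View pics/w6.png

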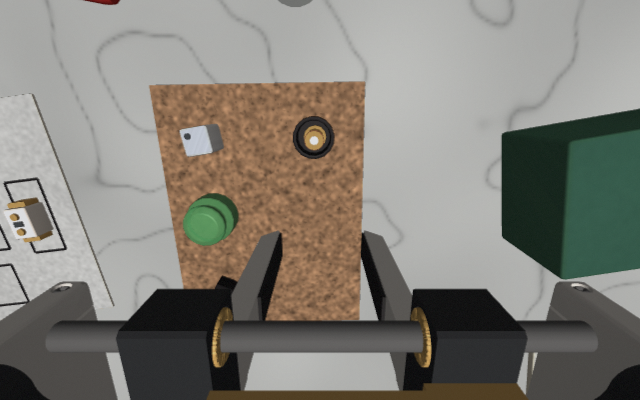

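The adapter's bright top is at (314,140), inside the cap at (313,137), and both measure near (0.648, -0.239). I'll descend for the grasp above the rim.

Emit:
step_arm(plan=[[[1,-0.26,0.3,0,0,0],[1.92,-0.26,1,0,0,0],[1.92,-0.26,2,0,0,0],[1.92,-0.26,2.8,0,0,0],[1.92,-0.26,3.5,0,0,0],[1.92,-0.26,4,0,0,0],[1.92,-0.26,4.3,0,0,0],[1.92,-0.26,4.3,0,0,0]]])

```text
time_s: 17.32
ee_pos: [0.6476, -0.2391, 0.0327]
eef_rot: [-3.14, 0.003, 0.004]
force: [-0.6, 0.1, -0.7]
grip_width: 0.0518
grip_force: 0.0
```

Emit:
step_arm(plan=[[[0,0,0,0,0,0],[0,0,0,0,0,0],[0,0,0,0,0,0],[0,0,0,0,0,0],[0,0,0,0,0,0],[0,0,0,0,0,0],[0,0,0,0,0,0]]], grip=0, squeeze=12)

```text
time_s: 17.9
ee_pos: [0.6485, -0.2399, 0.0351]
eef_rot: [3.141, -0.001, 0.004]
force: [-0.4, 0.2, 2.8]
grip_width: 0.0174
grip_force: 12.0
```

Emit:
step_arm(plan=[[[0,0,-0.5,0,0,0],[0,0,-1,0,0,0],[0,0,-2,0,0,0],[0,0,-3,0,0,0],[0,0,-3.8,0,0,0],[0,0,-3.8,0,0,0],[0,0,-3.8,0,0,0]]])

```text
time_s: 18.48
ee_pos: [0.6488, -0.2401, 0.151]
eef_rot: [3.14, -0.003, 0.004]
force: [0.1, -0.4, -1.7]
grip_width: 0.0178
grip_force: 12.0
```

Run:
```python
from m import *
look(['lamp_cap','adapter'],'w7.png',dict(lamp_cap=.028,adapter=.158))
go(.454,.169,.16,.132)
```

```text
[ 0.6482 -0.2398  0.149 ]
lamp_cap place [(array([318., 189.]), 0.88, array([ 0.6473, -0.2373])), (array([225., 260.]), 0.36, array([ 0.5566, -0.1239]))]
   mask [319. 193.] 0.71 rect@z0.028 [ 0.6483 -0.2391] [0.046 0.04 ] 1.2
adapter place [(array([321., 227.]), 0.79, array([ 0.6003, -0.2407]))]
   mask [319. 243.] 0.62 rect@z0.158 [ 0.6495 -0.2402] [0.0195 0.041 ] 89.5
go [-6.41, -13.65, -0.4] [-0.01, 0.02, -1.23]
```

View pics/w7.png

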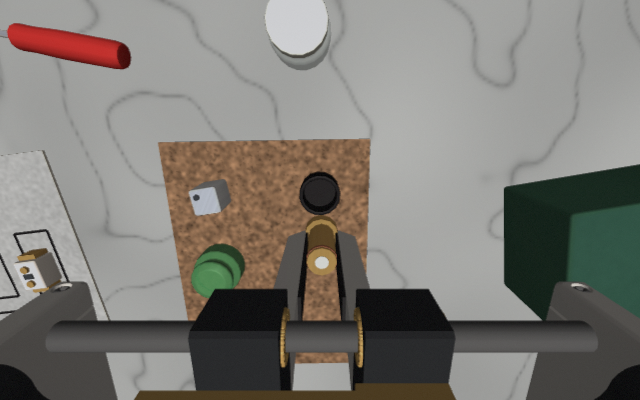

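Adapter is clear of the cap, which stayed at (319,192) empty. I'll carry the adapter to the front outline.

Emit:
step_arm(plan=[[[-0.5,-1.1,0,0,0,-0.6],[-1,-2.2,0,0,0,-1.2],[-1.6,-3.3,0,0,0,-1.2],[-2.1,-4.4,0,0,0,-1.2],[-2.6,-5.5,0,0,0,-1.2],[-3.1,-6.6,0,0,0,-1.2],[-3.6,-7.7,0,0,0,-1.2],[-4.1,-8.8,0,0,0,-1.2]]])

```text
time_s: 19.4
ee_pos: [0.5231, 0.0251, 0.1482]
eef_rot: [-3.141, 0.001, 0.129]
force: [1.3, -0.2, -0.2]
grip_width: 0.0174
grip_force: 12.0
```

Emit:
step_arm(plan=[[[0,0,0,0,0,0],[0,0,0,0,0,0]]])

```text
time_s: 19.57
ee_pos: [0.5238, 0.025, 0.1485]
eef_rot: [-3.142, 0.0, 0.132]
force: [0.9, -0.2, -1.1]
grip_width: 0.0178
grip_force: 12.0
```

Run:
```python
from h import *
go(.4537,.1692,.15,.132)
```

```text
go [-1.69, -5.07, -0.05] [-0.0, 0.0, -0.0]
```

Emit:
step_arm(plan=[[[-0.35,-1,0,0,0,0],[-0.7,-2,0,0,0,0],[-1,-3,0,0,0,0],[-1.35,-4,0,0,0,0],[-1.69,-5.07,0,0,0,0],[-1.69,-5.07,0,0,0,0],[-1.69,-5.07,0,0,0,0],[-1.69,-5.07,0,0,0,0]]])

```text
time_s: 20.23
ee_pos: [0.4551, 0.1672, 0.1484]
eef_rot: [3.141, 0.0, 0.129]
force: [1.1, -0.1, -1.8]
grip_width: 0.0178
grip_force: 12.0
```

Run:
```python
from h import *
snap('wrist','w8.png');go(.4537,.1692,.0325,.132)
```

```text
go [-0.04, -0.08, 3.86] [0.0, 0.0, -0.04]
```

View pics/w8.png

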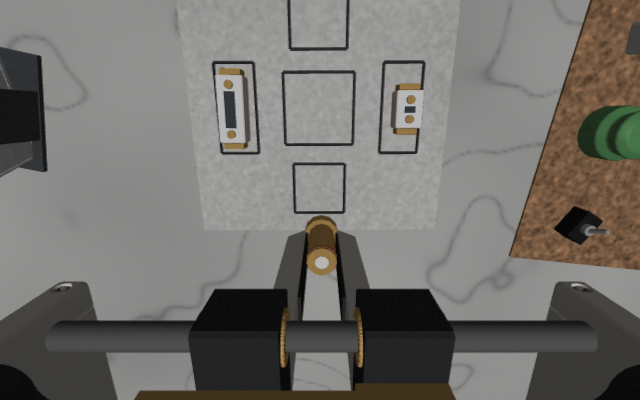

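Both holders lie within their outlines, at (231,107) and (408,110). The adapter hangs above the front outline (320,188). I'll lower it.

Emit:
step_arm(plan=[[[-0.04,-0.07,1,0,0,0],[-0.04,-0.07,2,0,0,0],[-0.04,-0.07,2.8,0,0,0],[-0.04,-0.07,3.3,0,0,0],[-0.04,-0.07,3.6,0,0,0],[-0.04,-0.07,3.85,0,0,0],[-0.04,-0.07,3.85,0,0,0],[-0.04,-0.07,3.85,0,0,0]]])

```text
time_s: 20.95
ee_pos: [0.4535, 0.1696, 0.0336]
eef_rot: [-3.142, -0.0, 0.129]
force: [0.7, -0.1, -0.2]
grip_width: 0.0176
grip_force: 12.0
```

Emit:
step_arm(plan=[[[0,0,0,0,0,0]]])

```text
time_s: 21.03
ee_pos: [0.4537, 0.1699, 0.0341]
eef_rot: [-3.141, -0.001, 0.129]
force: [-0.7, -0.4, -1.0]
grip_width: 0.0179
grip_force: 12.0
```

Emit:
step_arm(plan=[[[0,0,0.05,0,0,0],[0,0,0.1,0,0,0],[0,0,0.1,0,0,0]]])

```text
time_s: 21.28
ee_pos: [0.4535, 0.1702, 0.0308]
eef_rot: [-3.141, -0.002, 0.129]
force: [-1.1, 1.3, 3.8]
grip_width: 0.0178
grip_force: 12.0
```

Emit:
step_arm(plan=[[[0,0,0,0,0,0],[0,0,0,0,0,0],[0,0,0,0,0,0],[0,0,0,0,0,0]]], grip=0.5)

```text
time_s: 21.62
ee_pos: [0.453, 0.1699, 0.0301]
eef_rot: [3.142, 0.0, 0.129]
force: [0.1, 0.4, -1.4]
grip_width: 0.041
grip_force: 0.0
```

Emit:
step_arm(plan=[[[0,0,-0.5,0,0,0],[0,0,-1.5,0,0,0],[0,0,-2.5,0,0,0],[0,0,-3.7,0,0,0],[0,0,-4.2,0,0,0],[0,0,-4.2,0,0,0]]])

```text
time_s: 22.12
ee_pos: [0.4545, 0.1703, 0.1598]
eef_rot: [-3.141, -0.006, 0.129]
force: [-0.1, 0.2, -0.2]
grip_width: 0.0469
grip_force: 0.0
```

Run:
```python
from m import *
look(['adapter','long_holder','short_holder'],'w9.png',dict(adapter=.054,long_holder=.028,short_holder=.028))
go(.648,-.2385,.16,0)
```

```text
[0.4536 0.1701 0.1574]
adapter place [(array([321., 189.]), 0.96, array([0.4507, 0.1698]))]
   mask [321. 190.] 0.85 rect@z0.054 [0.4588 0.1702] [0.0299 0.0199] 7.4
long_holder place [(array([243., 110.]), 0.57, array([0.5276, 0.2653]))]
   mask [238. 112.] 0.97 rect@z0.028 [0.5272 0.2624] [0.0734 0.0301] 6.2
short_holder place [(array([403., 109.]), 0.72, array([0.5509, 0.0938]))]
   mask [405. 106.] 0.81 rect@z0.028 [0.5496 0.0962] [0.0469 0.0296] 10.4
go [4.7, 14.34, -0.17] [0.0, 0.02, 1.23]
```

Emit:
step_arm(plan=[[[0.4,1.1,0,0,0,0.6],[0.8,2.2,0,0,0,1.2],[1.1,3.3,0,0,0,1.2],[1.5,4.4,0,0,0,1.2],[1.8,5.5,0,0,0,1.2],[2.2,6.6,0,0,0,1.2],[2.6,7.7,0,0,0,1.2],[3,8.8,0,0,0,1.2]]], grip=0.7)

```text
time_s: 23.13
ee_pos: [0.5766, -0.082, 0.1554]
eef_rot: [-3.141, 0.001, 0.004]
force: [0.1, 0.8, -0.5]
grip_width: 0.0657
grip_force: 0.0
```

Emit:
step_arm(plan=[[[0,0,0,0,0,0],[0,0,0,0,0,0]]])

```text
time_s: 23.3
ee_pos: [0.5762, -0.0815, 0.1549]
eef_rot: [-3.141, 0.002, 0.001]
force: [-0.2, 0.4, 0.8]
grip_width: 0.066
grip_force: 0.0
```

Run:
```python
from h import *
go(.648,-.2385,.16,0)
```

```text
go [2.39, 5.24, -0.18] [-0.0, 0.02, 0.01]
```

Emit:
step_arm(plan=[[[0.5,1.1,0,0,0,0],[1,2.2,0,0,0,0],[1.5,3.3,0,0,0,0],[2,4.4,0,0,0,0],[2.39,5.24,0,0,0,0],[2.39,5.24,0,0,0,0],[2.39,5.24,0,0,0,0]]])

```text
time_s: 23.88
ee_pos: [0.6484, -0.2368, 0.155]
eef_rot: [-3.141, 0.001, 0.003]
force: [-0.5, 0.7, -0.3]
grip_width: 0.0654
grip_force: 0.0
```

Run:
```python
from m import *
look(['lamp_cap'],'w10.png',dict(lamp_cap=.028))
go(.648,-.2385,.009,0)
```

```text
[ 0.6484 -0.2359  0.1554]
lamp_cap place [(array([321., 187.]), 0.86, array([ 0.6471, -0.2365]))]
   mask [322. 192.] 0.86 rect@z0.028 [ 0.6479 -0.2381] [0.0453 0.0417] 19.1
go [-0.02, 0.1, 4.91] [-0.0, 0.0, 0.05]
```

Emit:
step_arm(plan=[[[0,0.05,1.2,0,0,0],[0,0.05,2.4,0,0,0],[0,0.05,3.4,0,0,0],[0,0.05,4,0,0,0],[0,0.05,4.5,0,0,0],[0,0.05,4.85,0,0,0],[0,0.05,4.85,0,0,0],[0,0.05,4.85,0,0,0]]])

```text
time_s: 24.7
ee_pos: [0.649, -0.2384, 0.0115]
eef_rot: [3.141, -0.001, 0.004]
force: [0.6, -0.0, 0.3]
grip_width: 0.0654
grip_force: 0.0
```

Emit:
step_arm(plan=[[[0,0,0,0,0,0],[0,0,0,0,0,0],[0,0,0,0,0,0],[0,0,0,0,0,0],[0,0,0,0,0,0],[0,0,0,0,0,0]]], grip=0, squeeze=15)

```text
time_s: 25.2
ee_pos: [0.649, -0.2389, 0.0115]
eef_rot: [3.141, -0.001, 0.004]
force: [-1.2, 0.1, 5.9]
grip_width: 0.0441
grip_force: 15.0
```

Emit:
step_arm(plan=[[[0,0,-1,0,0,0],[0,0,-2,0,0,0],[0,0,-3,0,0,0],[0,0,-4,0,0,0],[0,0,-4,0,0,0],[0,0,-4,0,0,0]]])

```text
time_s: 25.7
ee_pos: [0.6491, -0.2389, 0.1323]
eef_rot: [3.14, -0.003, 0.004]
force: [-0.0, -0.4, -0.5]
grip_width: 0.044
grip_force: 15.0
```

Run:
```python
from h import *
go(.6223,.1919,.13,.132)
```

```text
go [-0.84, -14.36, 0.06] [0.01, -0.03, -1.23]
```

Emit:
step_arm(plan=[[[-0.05,-1.1,0,0,0,-0.6],[-0.1,-2.2,0,0,0,-1.2],[-0.2,-3.3,0,0,0,-1.2],[-0.3,-4.4,0,0,0,-1.2],[-0.3,-5.5,0,0,0,-1.2],[-0.4,-6.6,0,0,0,-1.2],[-0.4,-7.7,0,0,0,-1.2],[-0.5,-8.8,0,0,0,-1.2]]])

```text
time_s: 26.37
ee_pos: [0.6318, 0.0268, 0.1288]
eef_rot: [-3.141, 0.003, 0.129]
force: [0.7, -0.5, -0.6]
grip_width: 0.0442
grip_force: 15.0
```

Emit:
step_arm(plan=[[[0,0,0,0,0,0],[0,0,0,0,0,0]]])

```text
time_s: 26.53
ee_pos: [0.6319, 0.0267, 0.1291]
eef_rot: [-3.141, 0.002, 0.132]
force: [-0.4, -0.3, -1.0]
grip_width: 0.0438
grip_force: 15.0
```

Run:
```python
from h import *
go(.6223,.1919,.13,.132)
```

```text
go [0.41, -5.5, -0.03] [-0.0, 0.02, -0.0]
```

Emit:
step_arm(plan=[[[0.1,-1.1,0,0,0,0],[0.2,-2.2,0,0,0,0],[0.3,-3.3,0,0,0,0],[0.4,-4.4,0,0,0,0],[0.41,-5.5,0,0,0,0],[0.41,-5.5,0,0,0,0],[0.41,-5.5,0,0,0,0],[0.41,-5.5,0,0,0,0]]])

```text
time_s: 27.2
ee_pos: [0.6237, 0.189, 0.1298]
eef_rot: [3.141, 0.001, 0.128]
force: [-0.3, -0.1, -0.1]
grip_width: 0.0443
grip_force: 15.0
```

Run:
```python
from h import *
go(.6223,.1919,.012,.132)
```

```text
go [-0.03, -0.1, 3.93] [0.0, 0.01, -0.03]
```

Emit:
step_arm(plan=[[[-0.03,-0.07,1,0,0,0],[-0.03,-0.07,2,0,0,0],[-0.03,-0.07,3,0,0,0],[-0.03,-0.07,3.5,0,0,0],[-0.03,-0.07,3.8,0,0,0],[-0.03,-0.07,3.93,0,0,0],[-0.03,-0.07,3.93,0,0,0],[-0.03,-0.07,3.93,0,0,0]]])

```text
time_s: 27.87
ee_pos: [0.6232, 0.1919, 0.0139]
eef_rot: [-3.141, -0.002, 0.129]
force: [-0.1, 0.1, 0.2]
grip_width: 0.044
grip_force: 15.0
```

Emit:
step_arm(plan=[[[0,0,0.04,0,0,0],[0,0,0.04,0,0,0],[0,0,0.04,0,0,0]]])

```text
time_s: 28.12
ee_pos: [0.6226, 0.1925, 0.0121]
eef_rot: [-3.141, -0.001, 0.129]
force: [-0.4, 0.5, -1.2]
grip_width: 0.0441
grip_force: 15.0
```

Emit:
step_arm(plan=[[[0,0,0,0,0,0],[0,0,0,0,0,0],[0,0,0,0,0,0],[0,0,0,0,0,0]]], grip=0.65)

```text
time_s: 28.45
ee_pos: [0.6224, 0.1924, 0.0116]
eef_rot: [-3.142, -0.0, 0.129]
force: [0.1, -0.4, 0.7]
grip_width: 0.0607
grip_force: 0.0
```

Emit:
step_arm(plan=[[[0,0,-0.5,0,0,0],[0,0,-1.5,0,0,0],[0,0,-2.5,0,0,0],[0,0,-3.7,0,0,0],[0,0,-4.7,0,0,0],[0,0,-4.7,0,0,0]]])

```text
time_s: 28.95
ee_pos: [0.6246, 0.193, 0.1597]
eef_rot: [-3.14, -0.01, 0.129]
force: [0.1, 0.4, -0.0]
grip_width: 0.0615
grip_force: 0.0
```

Run:
```python
from h import *
go(.5545,-.1208,.15,0)
```

```text
go [-3.67, 10.07, 0.28] [-0.02, -0.09, 1.24]
```

Now the insulator; opening 75 mm.

Emit:
step_arm(plan=[[[-0.4,1,0,0,0,0.6],[-0.8,2.1,0,0,0,1.2],[-1.2,3.2,0,0,0,1.2],[-1.6,4.3,0,0,0,1.2],[-2,5.4,0,0,0,1.2],[-2.3,6.5,0,0,0,1.2],[-2.7,7.5,0,0,0,1.2],[-3.1,8.5,0,0,0,1.2]]], grip=0.8)

```text
time_s: 29.62
ee_pos: [0.5624, -0.074, 0.1522]
eef_rot: [-3.142, 0.0, 0.004]
force: [0.7, -0.1, 0.1]
grip_width: 0.075
grip_force: 0.0
```

Emit:
step_arm(plan=[[[-0.4,1,0,0,0,0],[-0.4,1,0,0,0,0],[-0.4,1,0,0,0,0],[-0.4,1,0,0,0,0]]])

```text
time_s: 29.95
ee_pos: [0.5513, -0.1021, 0.1524]
eef_rot: [-3.141, 0.0, 0.003]
force: [0.4, 0.7, 0.2]
grip_width: 0.0753
grip_force: 0.0
```

Run:
```python
from m import *
look(['insulator','relay','switch'],'w11.png',dict(insulator=.02))
go(.5545,-.1208,.008,0)
```

```text
[ 0.5514 -0.1017  0.1524]
insulator place [(array([339., 184.]), 0.85, array([ 0.5541, -0.1229]))]
   mask [340. 186.] 0.93 rect@z0.020 [ 0.5532 -0.1211] [0.0594 0.0543] 34.9
relay place [(array([341., 101.]), 0.61, array([ 0.6437, -0.1223]))]
   mask [342.  99.] 0.56 rect@z0.004 [ 0.6454 -0.125 ] [0.032  0.0333] 9.1
switch place [(array([337., 264.]), 0.56, array([ 0.4532, -0.1221]))]
   mask [338. 271.] 0.75 rect@z0.004 [ 0.4443 -0.1246] [0.0288 0.0454] 66.5
go [0.1, 0.63, 4.82] [-0.0, 0.0, 0.04]
```

View pics/w11.png

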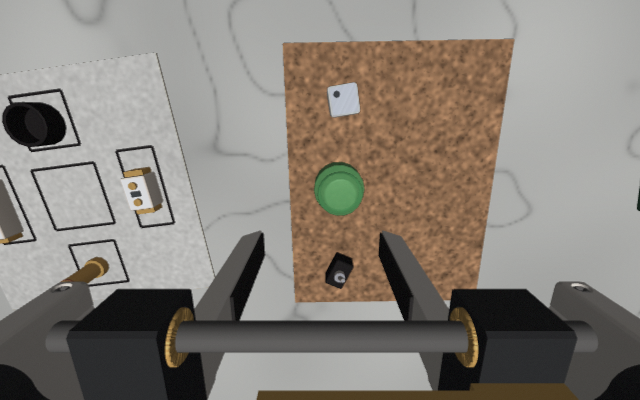

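The insulator is at (339,188), clear of the relay (344,99) and switch (340,270). I'll grasp it across y.

Emit:
step_arm(plan=[[[0.08,0.65,0.3,0,0,0],[0.08,0.65,1.4,0,0,0],[0.08,0.65,2.4,0,0,0],[0.08,0.65,3.4,0,0,0],[0.08,0.65,4.1,0,0,0],[0.08,0.65,4.6,0,0,0],[0.08,0.65,4.83,0,0,0],[0.08,0.65,4.83,0,0,0]]])

```text
time_s: 30.97
ee_pos: [0.553, -0.1216, 0.0063]
eef_rot: [-3.141, 0.002, 0.004]
force: [0.6, 0.7, -0.8]
grip_width: 0.0747
grip_force: 0.0
```

Emit:
step_arm(plan=[[[0,0,0,0,0,0],[0,0,0,0,0,0],[0,0,0,0,0,0],[0,0,0,0,0,0],[0,0,0,0,0,0],[0,0,0,0,0,0]]], grip=0, squeeze=20)

```text
time_s: 31.47
ee_pos: [0.5542, -0.1221, 0.0087]
eef_rot: [3.141, -0.002, 0.004]
force: [-1.5, 0.9, 6.7]
grip_width: 0.0532
grip_force: 20.0
```

Emit:
step_arm(plan=[[[0,0,-1,0,0,0],[0,0,-2,0,0,0],[0,0,-3,0,0,0],[0,0,-4,0,0,0],[0,0,-4,0,0,0],[0,0,-4,0,0,0]]])

```text
time_s: 31.97
ee_pos: [0.5542, -0.1221, 0.129]
eef_rot: [3.141, -0.003, 0.004]
force: [0.1, -0.4, -1.6]
grip_width: 0.0532
grip_force: 20.0
```

Run:
```python
from h import *
go(.538,.1806,.13,.132)
```

```text
go [-0.5, -10.09, -0.04] [0.01, -0.03, -1.23]
```

Emit:
step_arm(plan=[[[0,-1.1,0,0,0,-0.6],[-0.1,-2.2,0,0,0,-1.2],[-0.2,-3.3,0,0,0,-1.2],[-0.2,-4.4,0,0,0,-1.2],[-0.3,-5.5,0,0,0,-1.2],[-0.4,-6.6,0,0,0,-1.2],[-0.4,-7.7,0,0,0,-1.2],[-0.5,-8.6,0,0,0,-1.2]]])

```text
time_s: 32.63
ee_pos: [0.5368, 0.1379, 0.126]
eef_rot: [3.142, 0.002, 0.13]
force: [0.4, -0.3, -2.2]
grip_width: 0.0529
grip_force: 20.0
```

Emit:
step_arm(plan=[[[0,-1,0,0,0,0],[0,-1.4,0,0,0,0],[0,-1.4,0,0,0,0],[0,-1.4,0,0,0,0]]])

```text
time_s: 32.97
ee_pos: [0.5318, 0.1773, 0.1265]
eef_rot: [3.141, 0.002, 0.13]
force: [0.7, -0.8, -1.6]
grip_width: 0.0531
grip_force: 20.0
```

Run:
```python
from h import *
go(.538,.1806,.0095,.132)
```

```text
go [0.22, -0.08, 3.9] [0.0, 0.02, -0.02]
```

Emit:
step_arm(plan=[[[0.2,-0.06,0.8,0,0,0],[0.2,-0.06,1.8,0,0,0],[0.2,-0.06,2.8,0,0,0],[0.2,-0.06,3.4,0,0,0],[0.2,-0.06,3.7,0,0,0],[0.2,-0.06,3.87,0,0,0],[0.2,-0.06,3.87,0,0,0],[0.2,-0.06,3.87,0,0,0]]])

```text
time_s: 33.63
ee_pos: [0.5387, 0.1798, 0.0125]
eef_rot: [-3.141, -0.001, 0.129]
force: [0.2, 1.0, -1.2]
grip_width: 0.0535
grip_force: 20.0
```

Emit:
step_arm(plan=[[[0,0,0.05,0,0,0],[0,0,0.05,0,0,0],[0,0,0.05,0,0,0]]])

```text
time_s: 33.88
ee_pos: [0.5383, 0.1802, 0.0107]
eef_rot: [-3.141, -0.001, 0.129]
force: [0.2, 0.1, -1.2]
grip_width: 0.0534
grip_force: 20.0
```

Emit:
step_arm(plan=[[[0,0,0,0,0,0],[0,0,0,0,0,0],[0,0,0,0,0,0],[0,0,0,0,0,0]]], grip=0.72)

```text
time_s: 34.22
ee_pos: [0.5381, 0.1802, 0.0102]
eef_rot: [-3.142, -0.0, 0.129]
force: [1.0, -0.1, 0.3]
grip_width: 0.0676
grip_force: 0.0
```

Emit:
step_arm(plan=[[[0,0,-0.5,0,0,0],[0,0,-1.5,0,0,0],[0,0,-2.5,0,0,0],[0,0,-3.7,0,0,0],[0,0,-4.9,0,0,0],[0,0,-6,0,0,0],[0,0,-7,0,0,0],[0,0,-7,0,0,0]]])

```text
time_s: 34.88
ee_pos: [0.5397, 0.1807, 0.2266]
eef_rot: [-3.14, -0.009, 0.129]
force: [0.3, 0.6, 0.3]
grip_width: 0.0674
grip_force: 0.0
```

Emit:
step_arm(plan=[[[-1,0,0,0,0,0],[-1.5,0,0,0,0,0],[-1.5,0,0,0,0,0],[-1.5,0,0,0,0,0]]])

```text
time_s: 35.22
ee_pos: [0.4933, 0.1744, 0.2202]
eef_rot: [-3.142, -0.001, 0.13]
force: [1.4, -0.0, -0.2]
grip_width: 0.0676
grip_force: 0.0
```

Run:
```python
from brd import *
from m import look
C=cam('wrist'); im=snap('wrist','w12.png'); b=board(im,C,[.538,.1806,.132]); print(b)
look('insulator long_holder short_holder lamp_cap adapter relay switch'.split(),'w13.png',dict(insulator=.02,long_holder=.028,short_holder=.028,lamp_cap=.028,adapter=.054,relay=.044,switch=.026))
```

```text
(array([0.5383941 , 0.18129653, 0.13372553]), np.float32(0.11125498), np.float64(36.16914987564087))
[0.494  0.1744 0.22  ]
insulator place [(array([324., 137.]), 0.85, array([0.5434, 0.1769]))]
   mask [323. 138.] 0.61 rect@z0.020 [0.5375 0.1798] [0.0533 0.0532] 52.9
long_holder place [(array([255., 142.]), 0.96, array([0.5253, 0.2667])), (array([321., 137.]), 0.72, array([0.5431, 0.1808]))]
   mask [254. 142.] 0.79 rect@z0.028 [0.528  0.2628] [0.0743 0.0295] 6.1
short_holder place [(array([387., 137.]), 0.62, array([0.5546, 0.0959]))]
   mask [388. 139.] 0.73 rect@z0.028 [0.5506 0.0958] [0.0476 0.0295] 8.0
lamp_cap place [(array([321.,  72.]), 0.88, array([0.6216, 0.1917])), (array([321., 140.]), 0.7, array([0.54  , 0.1808]))]
   mask [318.  70.] 0.55 rect@z0.028 [0.6196 0.1922] [0.0438 0.044 ] 7.4
adapter place [(array([322., 205.]), 0.92, array([0.4515, 0.1684]))]
   mask [318. 209.] 0.9 rect@z0.054 [0.4601 0.1703] [0.0336 0.0195] 7.0
relay place [(array([573.,  88.]), 0.57, array([ 0.6441, -0.1233]))]
   mask [589.  86.] 0.77 rect@z0.044 [ 0.6412 -0.1084] [0.0287 0.0558] 9.8
switch place [(array([518., 229.]), 0.69, array([ 0.452 , -0.1149]))]
   mask [526. 234.] 0.62 rect@z0.026 [ 0.4538 -0.1206] [0.05   0.0345] 65.6
```

View pics/w13.png

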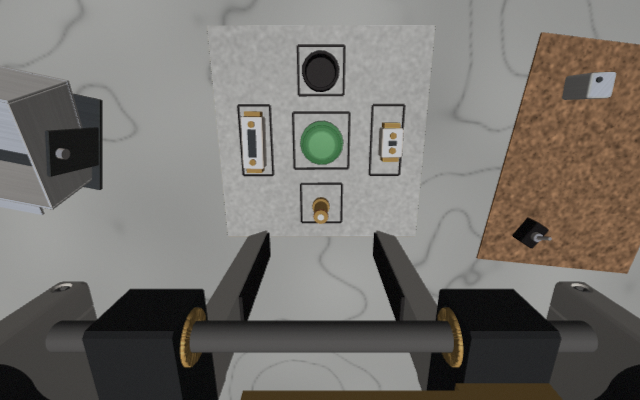

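The picture shows all five items upright and centred in their outlines: cap (320,70), insulator (321,142), adapter (321,205), holders (254,142) and (391,142). All are within about 4 mm, and the relay and switch haven't moved. I'll hand in.

```bash
python3 -c "
from station import ctrl
print(ctrl.hand_in())"
```

```text
the job is handed in; nothing more can be done
None
```

The job is handed in at about 35 s: all five spares stand in their outlines, within about 4 mm by the last wrist picture, with the long holder on the bin side and the relay and switch where they were; no verdict came back.

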